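Find and tilt up the hidden bench socket

ROBOT

A 7-joint arm with a two-finger parallel gripper is mounted at the origin on the work surface. World frame = base frame: x ahead of the robot, y to its left, z up, the work surface at z = 0. Lengths are in m, angles in rad, forces in N, time in s.
With the tool pointing down it reaches from about 0.35 to 0.9 m from the base axis. Payload 19.9 kg.
Tool frame: the origin (TCP) lies at the very end of the fingers, on their centre line; the grasp point (between the pads) lies 19 mm behind it; z points along the fingers, y is the line along which they close (so a half turn about z gives the same grasp; the last joint's range is limited). The gripper opens to 85 mm and grips with 20 to 120 N. Pads are 22 mm wide; open, the fingers measure 114 mm over their backs; the gripper's body (76 mm by 85 mm) begins 54 mm behind the grasp point. The pads swing forward as they close: fully open they stand 13 mm farther back than shut.
Start: joints at [1.089, 0.417, -0.01, 1.614, 0.005, 1.111, -0.053], TCP at [0.266, -0.566, 0.231] pointing down, gripper open.
Joint ranges: [-2.81, 2.81], [-0.39, 2.02], [-1.27, 1.25], [0.06, 2.57], [-1.19, 4.33], [0.19, 2], [-2.82, 2.82]. Speed limits (rad/s): [1.89, 1.89, 2.39, 2.39, 3.01, 3.01, 3.01].

INTERFACE

Orientations are given as a unit quaternion [w, x, y, z].
In Python, from workcell import read_state, cams, robot gives the robot as it stands.
- The arm moves only by the shell command python3 -m crank 'ROWS' [FORCE]. ROWS is JSON, a list of rows, each a list of 3 entries, a list of its own where there are three numbers: the finger opening in mm, from 0 to 85.4, then the shift along the tool's x, y, z in mm, then the turn about the tool's z in degrees. In form: [[jaw, [tx, ty, tz], turn], ...]. A call has 1 to 12 rows; each row is the pose to reach, as a shift and turn from the pose commanded when the call began, along the tool's axes at that moment; what a row does not reach only later rows make up. A row lasts 1/10 s, in which the tool goes at most 50 mm and 8.59 degrees, less where a joint would pass 70% of its speed; a pose out of reach is approached as far as the arm can. A call with a gripper value outside its range is refused whole. The fingers move at their own pace and stop on an object; FORCE is the grip in N (left out, the last holds). Time passes only in rows, so rows that repeat a pose let the fingers close. It gives the time, the measured TCP pose, the force, the opening and the grip force at its end, in the units of the state.
- read_state(): the state, without advancing time (a new reading comes with each control period).
- cams.read_camera(name): name is "scene" or "top"; returns the picture (420x560x3 uint8, red, green, blue); there is no depth.
- cams.camera_params(name): a dict with "mtx" (3x3 intrinsics, pixels), "distortion" ([k1, k2, p1, p2, k3] as OpenCV has them; the pictures are not rectified), "view" (4x4, takes a point from world to camera coordinates). Camera axes: x right, y down, z forward; pixel columns grow to the right and rows downward; lengths in m; the calibration is good to about 2 mm. A picture is of the moment at which its call begins. camera_params takes no time and is no camera call.
- robot.close_job(): hands the job in; it is judged then, once.
The state is a dict: "time_s": time; "joint_pos": joint angles; "dq": joint speeds; "tau": joint torques, N m; "ee_pos": TCP position; "ee_rot": TCP orientation; "ft_force": force on the tool from outside, world axes, zero at the start; "wrist_torque": the same for the moment, N m; "opening": opening from 0.0 (shut) to 1.0 (fully open); "grasp_force": force on a finger pad.
Only numpy, scipy, OpenCV 4.12 (cv2) and the standard library are available. Lean on these libraries where they do the work, as an engineer would, in place of code of your own. Each camera call takes 0.05 s, during which the arm holds its last target. There are 200 camera calls.

TASK

Bring up the bench's power sockets: one of the four identical aluminium lids along the top of the grey trunking is a tilt-up socket block, the other three are fixed blanks. With closed fingertips press lightly on the rear half (the side away from the robot) of one lid after another until you find the one that rocks, then push that rear half down until the sockets are fully up, and take the hand away. Grasp nothing, and leave the tape, paints, pen, airbrush and knife where they are.

Things in the scene. Friction and masses are not known exactly. Their poses are not given: they have to be found in the camera images.
- trunking: grey bench service trunking, fixed, 620 mm long (its y), 190 mm deep, 85 mm high. Origin on the bench under the middle of the lid row; x points away from the robot, y along the row, z up. Four 90 x 105 mm (x by y) aluminium lids, alike from outside, lie flush in its top 130 mm apart; the top reaches 75 mm before and 115 mm behind their mid line, with an 8 mm lip at the rear.
- lid_1 (a point): centre of the top face of the lid in place 1 (1 is leftmost, at the +y end, 4 rightmost), 85 mm above the bench; axes as the trunking's. The rocking lid may be in any of the four places; the other three are fixed and yield at most 3 mm evenly on their gaskets (1 mm at 10 N). The opening below (94 x 109 mm) is hollow to 79 mm below the top
- lid_2 (a point): centre of the top face of the lid in place 2 (1 is leftmost, at the +y end, 4 rightmost), 85 mm above the bench; axes as the trunking's. The rocking lid may be in any of the four places; the other three are fixed and yield at most 3 mm evenly on their gaskets (1 mm at 10 N). The opening below (94 x 109 mm) is hollow to 79 mm below the top
- lid_3 (a point): centre of the top face of the lid in place 3 (1 is leftmost, at the +y end, 4 rightmost), 85 mm above the bench; axes as the trunking's. The rocking lid may be in any of the four places; the other three are fixed and yield at most 3 mm evenly on their gaskets (1 mm at 10 N). The opening below (94 x 109 mm) is hollow to 79 mm below the top
- lid_4 (a point): centre of the top face of the lid in place 4 (1 is leftmost, at the +y end, 4 rightmost), 85 mm above the bench; axes as the trunking's. The rocking lid may be in any of the four places; the other three are fixed and yield at most 3 mm evenly on their gaskets (1 mm at 10 N). The opening below (94 x 109 mm) is hollow to 79 mm below the top
- rocker (a joint): tilt of the one lid that rocks, about its mid line (along y): 0 flush, growing as its rear half (away from the robot) sinks and its front edge rises, to 0.90 rad at the stop, edges then 35 mm below and above the top. Gives at 3 to 5 N pressed 30 mm behind the mid line, not in front; stiff hinge, stays where left. A 22 mm wide tip going straight down there ends about 24 mm below the top
- masking_tape: roll of yellow masking tape lying flat, 104 mm across, 50 mm high, bore 76 mm; bystander on the bench in front of the trunking; origin at the centre of its underside
- fine_tape: small roll of green fine-line tape lying flat, 54 mm across, 12 mm high; bystander on the rear ledge of the trunking; origin at the centre of its underside
- paint_bottle: small white paint bottle, 28 mm across, 62 mm high, standing on the +y end of the trunking's top; bystander; origin at the centre of its underside
- paint_pot: small glass paint jar, 38 mm across, 34 mm high, standing on the rear ledge of the trunking; bystander; origin at the centre of its underside
- marker: black marker pen, 132 mm long, 17 mm thick, lying along its x on the cutting mat; bystander; origin at its underside
- airbrush: steel airbrush, 150 mm long, lying along its x on the cutting mat, its cup standing 33 mm high; bystander; origin at its underside
- craft_knife: grey craft knife, 130 mm long, 13 mm high, lying along its x on the bench in front of the trunking; bystander; origin at its underside

How it is judged:
By the outcome, as a careful person would: the job done as asked, in the order asked, and still so for the second after the job is handed in, with the robot touching nothing.
It also fails if it takes over 51 s, if anything falls off the work surface, if the arm or the gripper's body presses on something with over 40 N, if the wrist force passes 120 N, or if a joint passes its speed limit or range.

## Working session

There is one attempt and no reset: what is moved stays moved. The work goes in short steps, Python scripts to look and compute and a shell command to move; the robot and the scene stay as the last step left them, time stands still between calls to the robot, and variables do not carry over. Pictures are saved under pics/ and viewed, at most 10 in all, crops included, and the job is handed in when it is done.

```bash
mkdir -p pics; ls
python3 - <<'E'
from workcell import read_state,cams,robot
import cv2
s=read_state();print(s)
for n in("scene","top"):
    cv2.imwrite(f"pics/{n}0.png",cams.read_camera(n)[:,:,::-1]);print(cams.camera_params(n))
E
```

```text
pics
{'time_s': 0.0, 'joint_pos': array([ 1.08949919,  0.4179709 , -0.01035034,  1.61418302,  0.00469922,
        1.1106937 , -0.05301308]), 'dq': array([-8.60674124e-04,  6.95337373e-05, -6.33499118e-04, -1.05073023e-03,
        2.64243393e-04,  9.11488457e-04, -2.74052787e-04]), 'tau': array([ 1.84973787e-04, -8.64456511e+01,  6.78696726e-01, -4.34904349e+01,
        1.90065522e-02,  7.57743255e-03,  4.26915335e-05]), 'ee_pos': array([ 0.26596346, -0.56519798,  0.23065825]), 'ee_rot': array([-5.91671649e-04,  9.75915236e-01,  2.18149199e-01, -1.69120016e-04]), 'ft_force': array([-0.61800327, -0.34676014,  0.83871404]), 'wrist_torque': array([-0.01513266, -0.0262114 ,  0.04634643]), 'grasp_force': 0.0, 'opening': 0.9963283188591955}
{'mtx': array([[411.60719787,   0.        , 281.80516353],
       [  0.        , 411.60719787, 201.1320597 ],
       [  0.        ,   0.        ,   1.        ]]), 'distortion': array([-0.05287941,  0.        ,  0.        ,  0.        ,  0.        ]), 'view': array([[-0.44160261,  0.89719289,  0.00566094,  0.20486303],
       [ 0.70363693,  0.35023435, -0.61824831, -0.28899158],
       [-0.55667065, -0.26903682, -0.78596246,  1.33056956],
       [ 0.        ,  0.        ,  0.        ,  1.        ]])}
{'mtx': array([[394.9164935 ,   0.        , 288.75777641],
       [  0.        , 394.9164935 , 205.65576641],
       [  0.        ,   0.        ,   1.        ]]), 'distortion': array([-0.02884072,  0.        ,  0.        ,  0.        ,  0.        ]), 'view': array([[-8.37326422e-04, -9.99790892e-01, -2.04321347e-02,
         3.84885989e-02],
       [-9.80467446e-01,  4.83938822e-03, -1.96621891e-01,
         5.33580716e-01],
       [ 1.96679655e-01,  1.98684062e-02, -9.80266474e-01,
         7.17770305e-01],
       [ 0.00000000e+00,  0.00000000e+00,  0.00000000e+00,
         1.00000000e+00]])}
```

View pics/scene0.png

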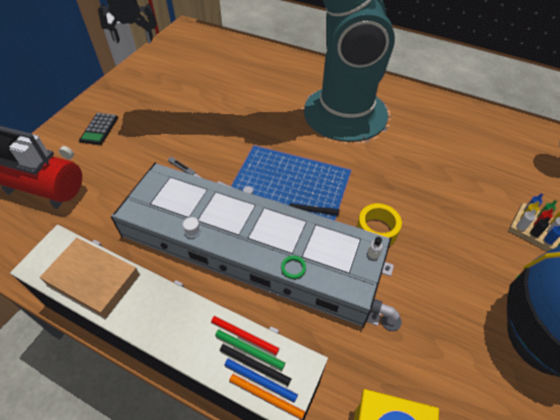

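View pics/top0.png

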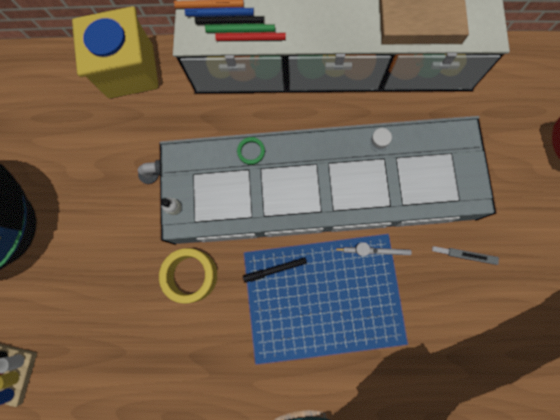

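The top view shows the four lids at about (222,195), (291,190), (360,185) and (428,180). The green tape is at (251,151), the paint pot at (382,137) and the bottle at (171,206). Next I measure the lids.

```bash
cat > h.py <<'E'
import cv2,numpy as np
from workcell import read_state,cams,robot
def ray(n,uv,z):
    p=cams.camera_params(n);V=p["view"]
    q=cv2.undistortPoints(np.array(uv,float).reshape(-1,1,2),p["mtx"],p["distortion"])[:,0]
    d=np.c_[q,np.ones(len(q))]@V[:3,:3]; c=-V[:3,:3].T@V[:3,3]
    return c+d*((z-c[2])/d[:,2])[:,None]
def lids(n,img):
    h=cv2.cvtColor(img,cv2.COLOR_BGR2HSV)
    m=((h[:,:,2]>185)&(h[:,:,1]<40)).astype(np.uint8)
    m=cv2.morphologyEx(m,cv2.MORPH_OPEN,np.ones((5,5)))
    out=[]
    for c in cv2.findContours(m,cv2.RETR_EXTERNAL,cv2.CHAIN_APPROX_NONE)[0]:
        a=cv2.contourArea(c)
        if 1000<a<4000:
            w=ray(n,c,.085)[:,:2].astype(np.float32)
            r=cv2.minAreaRect(w); out.append((np.round(r[0],4),np.round(r[1],4),round(r[2],2),a,cv2.boundingRect(c)))
    return out
E
python3 - <<'E'
from h import *
for n in("top","scene"):
    print(n)
    for l in lids(n,cv2.imread(f"pics/{n}0.png")):print(l)
print(ray("top",[[222,195],[428,180]],.085), "pot top",ray("top",[[382,137]],.119),ray("top",[[171,206]],.12),ray("top",[[251,151]],.097))
R=cv2.Rodrigues
from scipy.spatial.transform import Rotation as T
q=read_state()["ee_rot"];print(T.from_quat([*q[1:],q[0]]).as_matrix())
E
```

```text
top
scene
(array([0.5499, 0.1645]), array([0.0878, 0.1032]), 4.48, 1482.5, (305, 227, 53, 43))
(array([0.5599, 0.0349]), array([0.0878, 0.103 ]), 4.39, 1347.5, (251, 210, 52, 41))
(array([ 0.5699, -0.0948]), array([0.0876, 0.1031]), 4.54, 1223.0, (201, 194, 51, 39))
(array([ 0.5798, -0.2239]), array([0.0881, 0.1021]), 4.5, 1091.0, (154, 180, 50, 35))
[[ 0.54850156  0.16246397  0.085     ]
 [ 0.57546891 -0.22677554  0.085     ]] pot top [[ 0.64872362 -0.13635585  0.119     ]] [[0.52073518 0.24715287 0.12      ]] [[0.63109408 0.1076658  0.097     ]]
[[ 9.04839513e-01  4.25752441e-01 -5.61199803e-04]
 [ 4.25752799e-01 -9.04839008e-01  9.60745080e-04]
 [-9.87559100e-05 -1.10825250e-03 -9.99999381e-01]]
```

Lid sizes come out at 88 × 103 mm with 130 mm pitch and a trunking yaw of about 4.4°, which matches the data. I'll go above the rear half of lid 4 first, closing the fingers and turning 20.8°.

```bash
python3 -m crank '[[0,[45,-16,5],4],[0,[90,-32,10],8],[0,[137,-49,20],12],[0,[183,-66,30],16],[0,[229,-82,40],20.8],[0,[275,-99,50],20.8],[0,[320,-115,60],20.8],[0,[366,-132,70],20.8],[0,[412,-148,85],20.8],[0,[457,-164,100],20.8],[0,[457,-164,100],20.8],[0,[457,-164,100],20.8]]' 40
cat > st.py <<'E'
from h import *
from scipy.spatial.transform import Rotation as T
s=read_state();q=s["ee_rot"];M=T.from_quat([*q[1:],q[0]]).as_matrix()
p=s["ee_pos"];print("t",s["time_s"],"p",p.round(4),"F",s["ft_force"].round(1),"op",round(s["opening"],3),"xaxis",M[:,0].round(3),"z",M[:,2].round(3))
for i,(x,y) in enumerate([(.5499,.1645),(.5599,.0349),(.5699,-.0948),(.5798,-.2239)],1):
    d=np.array([x+.0299-p[0],y+.0023-p[1],.085-p[2]]);print(i,"tool mm to rear point",(M.T@d*1e3).round(1))
E
python3 st.py
```

```text
time_s: 1.3
ee_pos: [0.61, -0.2212, 0.1302]
ee_rot: [-0.0, 0.999, 0.039, -0.001]
ft_force: [-1.1, -0.7, 0.9]
opening: 0.004
grasp_force: 0.0
t 1.3 p [ 0.61   -0.2212  0.1302] F [-1.1 -0.7  0.9] op 0.004 xaxis [ 0.997  0.079 -0.002] z [-0.002  0.001 -1.   ]
1 tool mm to rear point [   0.6 -389.1   45.6]
2 tool mm to rear point [   0.3 -259.1   45.5]
3 tool mm to rear point [ 1.00e-01 -1.29e+02  4.53e+01]
4 tool mm to rear point [-0.2  0.5 45.2]
```

```bash
python3 -m crank '[[0,[0,0,20],0],[0,[0,0,35],0],[0,[0,0,40],0],[0,[0,0,42],0],[0,[0,0,43],0],[0,[0,0,44],0],[0,[0,0,45],0],[0,[0,0,46],0],[0,[0,0,46],0],[0,[0,0,46],0]]'
```

```text
time_s: 2.3
ee_pos: [0.6098, -0.2225, 0.0853]
ee_rot: [-0.0, 0.999, 0.038, 0.0]
ft_force: [0.1, -0.3, 0.2]
opening: -0.001
grasp_force: 0.0
```

```bash
python3 -m crank '[[0,[0,0,0.5],0],[0,[0,0,1],0],[0,[0,0,1],0],[0,[0,0,1],0]]'; python3 -m crank '[[0,[0,0,0.5],0],[0,[0,0,1],0],[0,[0,0,1],0],[0,[0,0,1],0]]'
```

```text
time_s: 2.7
ee_pos: [0.6099, -0.2226, 0.0844]
ee_rot: [0.0, 0.999, 0.038, 0.0]
ft_force: [-0.9, 0.0, 3.1]
opening: -0.0
grasp_force: 1.8
time_s: 3.1
ee_pos: [0.6099, -0.2225, 0.0833]
ee_rot: [0.0, 0.999, 0.038, 0.0]
ft_force: [0.2, 0.2, 3.5]
opening: 0.004
grasp_force: 1.5
```

Force is barely rising with depth, so this may be the rocker. One more small step should tell.

```bash
python3 -m crank '[[0,[0,0,0.5],0],[0,[0,0,1],0],[0,[0,0,1],0],[0,[0,0,1],0]]'; python3 -m crank '[[0,[0,0,0.5],0],[0,[0,0,1],0],[0,[0,0,1],0],[0,[0,0,1],0]]'
```

```text
time_s: 3.5
ee_pos: [0.6099, -0.2226, 0.0822]
ee_rot: [-0.0, 0.999, 0.038, 0.0]
ft_force: [2.5, 0.2, 3.1]
opening: -0.001
grasp_force: 1.5
time_s: 3.9
ee_pos: [0.6098, -0.2225, 0.0812]
ee_rot: [-0.0, 0.999, 0.038, 0.0]
ft_force: [3.2, -0.1, 2.7]
opening: -0.001
grasp_force: 1.6
```

It has sunk about 4 mm at a constant 3 N. A fixed lid would give about 40 N or be at its stop by now, so lid 4 is the rocker. I'll push it down.

```bash
python3 -m crank '[[0,[0,0,2],0],[0,[0,0,4],0],[0,[0,0,6],0],[0,[0,0,8],0],[0,[0,0,10],0],[0,[0,0,12],0],[0,[0,0,14],0],[0,[0,0,15],0],[0,[0,0,16],0],[0,[0,0,17],0],[0,[0,0,17],0]]'; python3 -m crank '[[0,[0,0,1],0],[0,[0,0,2],0],[0,[0,0,2],0]]'; python3 -m crank '[[0,[0,0,1],0],[0,[0,0,1],0]]'
```

```text
time_s: 5.0
ee_pos: [0.6096, -0.2225, 0.0641]
ee_rot: [-0.0, 0.999, 0.038, -0.0]
ft_force: [1.2, 0.1, 1.6]
opening: -0.005
grasp_force: 0.7
time_s: 5.3
ee_pos: [0.6098, -0.2225, 0.0621]
ee_rot: [-0.0, 0.999, 0.038, -0.0]
ft_force: [0.4, -0.4, 1.4]
opening: -0.003
grasp_force: 1.0
time_s: 5.5
ee_pos: [0.6097, -0.2225, 0.0612]
ee_rot: [-0.0, 0.999, 0.038, -0.0]
ft_force: [1.0, -0.8, 2.1]
opening: -0.002
grasp_force: 1.1
```

Not at the stop yet, so I continue in small steps until the force climbs.

```bash
for i in 1 2; do python3 -m crank '[[0,[0,0,0.5],0],[0,[0,0,1],0],[0,[0,0,1],0]]'; done
```

```text
time_s: 5.8
ee_pos: [0.6098, -0.2225, 0.0602]
ee_rot: [-0.0, 0.999, 0.038, -0.0]
ft_force: [1.0, 0.0, 2.6]
opening: 0.0
grasp_force: 1.3
time_s: 6.1
ee_pos: [0.6098, -0.2225, 0.0592]
ee_rot: [-0.0, 0.999, 0.038, -0.0]
ft_force: [0.8, -0.3, 3.2]
opening: 0.001
grasp_force: 1.3
```

```bash
python3 -m crank '[[0,[0,0,0.5],0],[0,[0,0,1],0],[0,[0,0,1],0]]';  python3 -m crank '[[0,[0,0,0.5],0],[0,[0,0,1],0],[0,[0,0,1],0]]'
python3 - <<'E'
from h import *
a=[cams.read_camera(n)[:,:,::-1] for n in("scene","top")]
c=[cv2.resize(np.ascontiguousarray(i),None,fx=3,fy=3) for i in(a[0][140:290,110:240],a[1][100:250,370:500])]
cv2.imwrite("pics/press1.png",np.hstack(c))
E
```

```text
time_s: 6.4
ee_pos: [0.6097, -0.2225, 0.0582]
ee_rot: [-0.0, 0.999, 0.038, -0.0]
ft_force: [1.1, 0.2, 2.4]
opening: -0.001
grasp_force: 1.3
time_s: 6.7
ee_pos: [0.6099, -0.2225, 0.0573]
ee_rot: [0.0, 0.999, 0.038, 0.0]
ft_force: [1.1, 0.1, 4.7]
opening: -0.003
grasp_force: 1.9
```

View pics/press1.png

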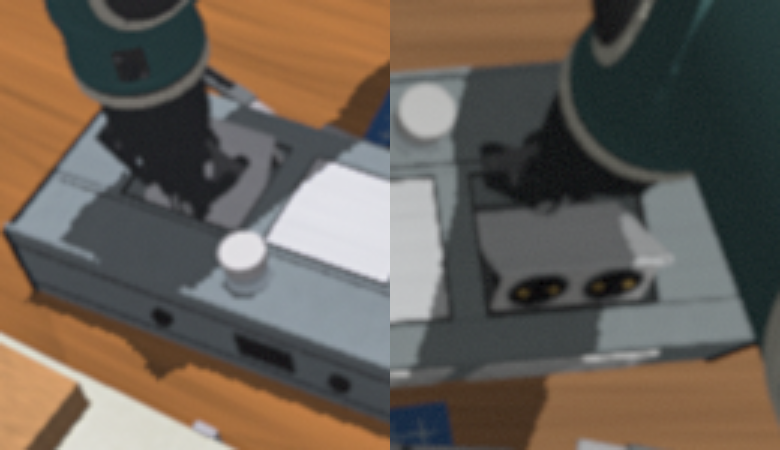

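The picture shows lid 4 tilted well up, with two sockets visible at about (540,290) and (615,282) in the crop. I keep pressing to reach the stop.

```bash
for i in 1 2; do python3 -m crank '[[0,[0,0,0.5],0],[0,[0,0,1],0],[0,[0,0,1],0]]'; done
```

```text
time_s: 7.1
ee_pos: [0.6103, -0.2225, 0.0567]
ee_rot: [0.0, 0.999, 0.038, 0.001]
ft_force: [1.8, 0.6, 8.2]
opening: 0.003
grasp_force: 3.3
time_s: 7.4
ee_pos: [0.6108, -0.2225, 0.0561]
ee_rot: [0.0, 0.999, 0.038, 0.001]
ft_force: [3.4, -0.1, 10.7]
opening: 0.001
grasp_force: 4.5
```

```bash
python3 -m crank '[[0,[0,0,0.5],0],[0,[0,0,1],0],[0,[0,0,2],0],[0,[0,0,2],0]]'; python3 -m crank '[[0,[0,0,-2],0],[0,[0,0,-5],0],[0,[0,0,-15],0],[0,[0,0,-35],0],[0,[0,0,-65],0],[0,[0,0,-100],0],[0,[0,0,-140],0],[0,[0,0,-180],0],[0,[0,0,-180],0]]'; python3 -m crank '[[0,[-40,30,0],0],[0,[-80,60,0],0],[0,[-120,90,0],0],[0,[-160,120,0],0],[0,[-200,150,0],0],[0,[-240,180,0],0],[0,[-240,180,0],0],[0,[-240,180,0],0]]'
python3 - <<'E'
from h import *
a=[cams.read_camera(n)[:,:,::-1] for n in("scene","top")]
for n,i in zip(("scene","top"),a):cv2.imwrite(f"pics/{n}9.png",i)
c=[cv2.resize(np.ascontiguousarray(i),None,fx=2,fy=2) for i in(a[0][130:330,100:300],a[1][90:290,310:510])]
cv2.imwrite("pics/end.png",np.hstack(c))
E
```

```text
time_s: 7.8
ee_pos: [0.6116, -0.2226, 0.0548]
ee_rot: [0.0, 0.999, 0.039, 0.002]
ft_force: [5.5, 1.1, 16.1]
opening: 0.002
grasp_force: 7.0
time_s: 8.7
ee_pos: [0.6114, -0.2232, 0.2394]
ee_rot: [0.001, 0.999, 0.038, 0.003]
ft_force: [0.9, -1.2, -0.3]
opening: -0.0
grasp_force: 0.0
time_s: 9.5
ee_pos: [0.3831, -0.421, 0.2332]
ee_rot: [-0.0, 0.999, 0.037, -0.0]
ft_force: [1.2, 0.7, 0.1]
opening: 0.002
grasp_force: 0.0
```

View pics/end.png

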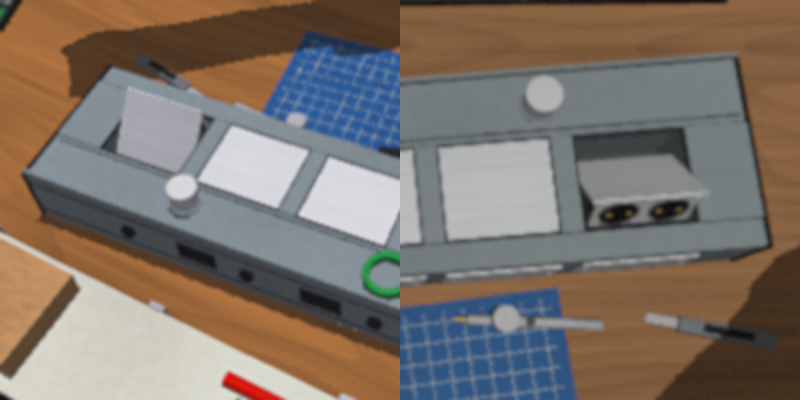

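The sockets are up, with lid 4 tilted and the bystanders undisturbed. I'll check the angle from the raised edge: at the stop it should be 35 mm up and about 28 mm in front of the mid line.

Run:
```python
from h import *
c=np.array([.5798,-.2239]);ax=np.array([.997,.0767]);ay=np.array([-.0767,.997])
for n,uv in(("scene",[[164,174],[201.5,190.5]]),("top",[[406,192],[463,186]])):
    for z in(.11,.115,.12,.125):
        w=ray(n,uv,z)[:,:2]-c;print(n,z,((w@ax)*1e3).round(1),((w@ay)*1e3).round(1))
```

```text
scene 0.11 [-31.9 -20. ] [-55.5  56.4]
scene 0.115 [-28.4 -16.6] [-52.1  59.1]
scene 0.12 [-24.9 -13.2] [-48.6  61.7]
scene 0.125 [-21.5  -9.8] [-45.2  64.4]
top 0.11 [-29.6 -26.9] [ 49.6 -55.3]
top 0.115 [-30.6 -28. ] [ 51.1 -53.1]
top 0.12 [-31.7 -29.1] [ 52.6 -50.8]
top 0.125 [-32.8 -30.2] [ 54.1 -48.5]
```

```bash
python3 -c "
from workcell import robot;print(robot.close_job())"
```

```text
the job is handed in; nothing more can be done
None
```

Lid 4, the first one I tried, is the rocker: I pushed its rear half down until the force rose sharply at the stop, leaving the sockets up, backed the hand clear and handed the job in at about 10 s; the camera check of the tilt was only rough, so I'm relying mainly on the force for "fully up".

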